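# Lay the coffee-roasting tray at the hearth

## Robot

A 7-joint arm with a two-finger parallel gripper is mounted at the origin on the work surface. World frame = base frame: x ahead of the robot, y to its left, z up, the work surface at z = 0. Lengths are in m, angles in rad, forces in N, time in s.
With the tool pointing down it reaches from about 0.4 to 0.85 m from the base axis. Payload 10.4 kg.
Tool frame: the origin (TCP) lies at the very end of the fingers, on their centre line; the grasp point (between the pads) lies r.tcp_to_grasp behind it (r.tcp_to_grasp is the distance from the TCP to the grasp point, in m); z points along the fingers, y is the line along which they close (so a half turn about z gives the same grasp; the last joint's range is limited). The gripper opens to 87 mm and grips with 3 to 60 N. Pads are 19 mm wide; open, the fingers measure 117 mm over their backs; the gripper's body (75 mm by 190 mm) begins 51 mm behind the grasp point.
Start: joints at [-1.247, 0.332, -0.065, 1.46, 0.022, 1.35, -0.088], TCP at [0.212, 0.588, 0.223] pointing down, gripper open.
Joint ranges: [-2.6, 2.6], [-0.5, 2.12], [-1.47, 1.34], [0.16, 2.42], [-1.27, 4.41], [0.06, 2.06], [-2.6, 2.6]. Speed limits (rad/s): [2.22, 2.22, 2.79, 2.79, 3.14, 3.14, 3.14].

## Interface

Orientations are given as a unit quaternion [x, y, z, w].
In Python, from bench import monitor, cams, ticket, r gives the robot as it stands.
- The arm moves only by the shell command python3 -m crank 'ROWS' [OPENING] [FORCE]. ROWS is a JSON object whose one key "steps" holds a list of rows, each a list of 2 entries, a list of its own where there are three numbers: the shift along the world's x, y, z in units of 25 mm (1.0 is 25 mm), then the turn, a rotation vector about the world's x, y, z in units of 5 degrees (1.0 is 5 degrees). In form: {"steps": [[[x, y, z], [ax, ay, az]], ...]}. A call has 1 to 10 rows; each row shifts and turns the commanded pose from where the row before left it; what a row does not reach is not made up. A row lasts 1/12 s, in which the tool goes at most 41.7 mm and 7.16 degrees, less where a joint would pass 70% of its speed; a pose out of reach is approached as far as the arm can. A call is refused whole if a number of a shift passes 1 or a number of a turn 1, either way. A call with a gripper value outside its range is refused whole. OPENING is the finger opening in mm, from 0 to 87, set as the call begins (- or left out, the last holds). The fingers move at their own pace and stop on an object; FORCE is the grip in N (left out, the last holds). Time passes only in rows, so rows that do not move let the fingers close. It gives the time, the measured TCP pose, the force, the opening and the grip force at its end, in the units of the state.
- monitor.read_state(): the state, without advancing time (a new reading comes with each control period).
- cams.camera(name): name is "scene" or "top" or "wrist"; returns a dict with "pixels" (400x640x3 uint8, blue, green, red), "z_map" (400x640 float32, m along the optical axis (not along the pixel's ray), 0 where there is no reading), "vfov" (degrees; the focal length in pixels is half the picture's height over the tangent of half this angle, whatever the lens; pixels are square), "cx", "cy" (the principal point, pixels), "T" (4x4, takes a point from camera to world coordinates). Camera axes: x right, y up, looking along -z (the intrinsics and any distortion apply to the point x, -y, -z); pixel columns grow to the right and rows downward; lengths in m; the calibration is good to about 2 mm. A picture is of the moment at which its call begins.
- ticket.close_job(): hands the job in; it is judged then, once.
The state is a dict: "time": time; "joint_positions": joint angles; "joint_vel": joint speeds; "joint_torque": joint torques, N m; "ee_pos": TCP position; "eef_rot": TCP orientation; "ft_force": force on the tool from outside, world axes, zero at the start; "torque": the same for the moment, N m; "width": finger opening in m; "grip_force": force on a finger pad.
Only numpy, scipy, OpenCV 4.12 (cv2) and the standard library are available. Lean on these libraries where they do the work, as an engineer would, in place of code of your own. Each camera call takes 0.05 s, during which the arm holds its last target. There are 200 camera calls.

## Task

Lay the steel tray that is pulled out of the brazier stand for the coffee roast: set the roasting bowl inside the straw ring, the ash pan in the white enamel plate, the incense holder in the clay saucer, and lay the wooden scraper lengthwise in its green rest, either way round. Each must sit flat on the floor of its own holder, inside the rim, and be let go. Set the things down gently, never tip the bowl, pan or incense holder over, and leave the coffee pot and the cup where they stand.

Things in the scene. Friction and masses are not known exactly. Their poses are not given: they have to be found in the camera images.
- roasting_bowl: Dark round ceramic roasting bowl, loose, about 0.3 kg, standing upright and empty on the hearth. Height 58 mm; foot 76 mm across, flaring to a vertical upper wall 112 mm across outside (96 mm inside) from 26 mm up to the rim; the wall is 8 mm thick, inner floor 8 mm up. Pinch the rim from above with one finger inside. Origin: centre of the underside, z up; its yaw does not matter.
- ash_pan: Red round plastic ash pan, loose, about 0.12 kg, standing upright and empty on the hearth. 36 mm high, 100 mm across at the foot and 102 mm at the rim; wall 8 mm thick, inner floor 5 mm up. Pinch the rim from above with one finger inside. Origin: centre of the underside, z up; its yaw does not matter.
- incense_holder: Small brass-toned incense holder, loose, about 0.15 kg, shaped like a goblet 56 mm high: round foot 48 mm across, thin stem, round cup 42 mm across with upright sides from 36 to 56 mm above the foot's underside (closed on top, dark inside colour). Grip across the cup. Origin: centre of the underside, z up; its yaw does not matter.
- scraper: Pale wooden scraper, loose, about 50 g, lying flat on the hearth, 150 mm long: handle 16 mm wide and 18 mm thick from x = -75 to +31 mm, then a blade 28 mm wide and 12 mm thick from x = +25 to +75 mm. Origin: on the underside, middle of its length and width; x runs along it towards the blade, z up. Balances within 10 mm of the origin.
- straw_ring: Holder for the roasting bowl: fixed round coiled-straw mat with a raised ring, straw-brown, 118 mm across and 15 mm high; the flat floor inside the ring is 98 mm across and lies 5 mm above its underside. All holders stand in a row on the fixed tray (rim up to 27 mm high); the iron stand, 160 mm high, begins 110 mm beyond. Origin: centre of its underside, z up.
- enamel_plate: Holder for the ash pan: fixed round white enamel plate with a blue rolled edge, 130 mm across, upright rim 13 mm high and 4 mm thick; the flat floor inside is 122 mm across and lies 4 mm above its underside. Stands on the tray. Origin: centre of its underside, z up.
- clay_saucer: Holder for the incense holder: fixed small round terracotta saucer, 80 mm across and 14 mm high; the flat floor inside its rim is 70 mm across and lies 5 mm above its underside. Stands on the tray. Origin: centre of its underside, z up.
- scraper_rest: Holder for the scraper: fixed green oblong metal rest, 176 by 56 mm; floor 4 mm above its underside, inside 168 by 48 mm; end walls and corner side walls reach 14 mm above its underside, and the side walls are cut away over the middle 96 mm for the fingers. Stands on the tray. Origin: centre of its underside; x runs along its length, z up. The scraper may lie in it either way round.
- coffee_pot: Bystander: black round-bellied clay coffee pot with narrow neck, handle and spout, 220 mm high, belly 124 mm across, about 0.9 kg, loose, standing to the left of the work. Origin: centre of its underside.
- cup: Bystander: small white handleless coffee cup, 50 mm high and 64 mm across the mouth, loose, standing to the right of the work. Origin: centre of its underside.
Mind the look-alikes: they are no part of the job. Several things have the shape of the incense_holder; the one meant has the colours described above. There is more than one size of the ash_pan; the job needs the largest.

How it is judged:
By the outcome, as a careful person would: the job done as asked, in the order asked, and still so for the second after the job is handed in, with the robot touching nothing.
It also fails if it takes over 104 s, if anything falls off the work surface, if the arm or the gripper's body presses on something with over 40 N, if the wrist force passes 120 N, or if a joint passes its speed limit or range.

## Working session

There is one attempt and no reset: what is moved stays moved. The work goes in short steps, Python scripts to look and compute and a shell command to move; the robot and the scene stay as the last step left them, time stands still between calls to the robot, and variables do not carry over. Pictures are saved under pics/ and viewed, at most 14 in all, crops included, and the job is handed in when it is done.

```bash
ls; mkdir -p pics
cat > h.py <<'E'
import numpy as np, cv2
from bench import monitor, cams, ticket, r
def cam(n):
    c=cams.camera(n); c['f']=200/np.tan(np.radians(c['vfov'])/2); return c
def ray(c,u,v):
    d=np.array([(u-c['cx'])/c['f'],-(v-c['cy'])/c['f'],-1.]); return c['T'][:3,:3]@d, c['T'][:3,3]
def plane(c,u,v,z):
    d,o=ray(c,u,v); return o+d*(z-o[2])/d[2]
def cloud(c):
    v,u=np.mgrid[0:400,0:640]; z=c['z_map']
    P=np.stack([(u-c['cx'])/c['f']*z,-(v-c['cy'])/c['f']*z,-z],-1)
    W=P@c['T'][:3,:3].T+c['T'][:3,3]; W[z==0]=np.nan; return W
E
python3 - <<'E'
from h import *
s=monitor.read_state(); print(s, r.tcp_to_grasp)
for n in("scene","top","wrist"):
    c=cam(n); cv2.imwrite(f'pics/{n}0.png',c['pixels']); print(n,c['vfov'],c['cx'],c['cy'],[k for k in c],c['T'].round(3).tolist())
    np.save(f'{n}0.npy',c,allow_pickle=True)
E
```

```text
pics
{'time': 0.0, 'joint_positions': array([-1.24657992,  0.33288426, -0.06468866,  1.46095763,  0.02158625,
        1.34987586, -0.08852031]), 'joint_vel': array([-0.00019256,  0.00071312,  0.00024367,  0.00144013, -0.00058421,
        0.00130799, -0.00070445]), 'joint_torque': array([-3.71179076e-04, -6.23279786e+01,  2.37667747e-02, -3.89863408e+01,
       -6.15926133e-02,  3.99798725e-02,  1.52967305e-04]), 'ee_pos': array([0.21231645, 0.58741955, 0.22173838]), 'eef_rot': array([ 1.72546653e-01,  9.85001087e-01, -7.08712835e-04, -9.56400741e-05]), 'ft_force': array([-0.05166916, -0.05583972, -1.20472446]), 'torque': array([-0.02742499,  0.04944454,  0.05051766]), 'grip_force': 0.0, 'width': 0.08752084238088946} 0.0187
scene 57.297881251879936 319.4240074504544 205.47434790043596 ['pixels', 'z_map', 'vfov', 'cx', 'cy', 'T', 'f'] [[-0.109, -0.835, 0.539, 1.088], [0.994, -0.086, 0.068, 0.112], [-0.01, 0.543, 0.839, 0.95], [0.0, 0.0, 0.0, 1.0]]
top 51.202314463183434 325.0120821252635 197.13565904932778 ['pixels', 'z_map', 'vfov', 'cx', 'cy', 'T', 'f'] [[-0.025, 0.997, -0.073, 0.388], [-1.0, -0.026, -0.014, 0.012], [-0.015, 0.072, 0.997, 1.396], [0.0, 0.0, 0.0, 1.0]]
wrist 70.95803221170672 316.8494922602557 202.20395183274994 ['pixels', 'z_map', 'vfov', 'cx', 'cy', 'T', 'f'] [[0.34, -0.912, -0.23, 0.15], [0.94, 0.33, 0.083, 0.611], [0.0, -0.244, 0.97, 0.384], [0.0, 0.0, 0.0, 1.0]]
```

View pics/scene0.png

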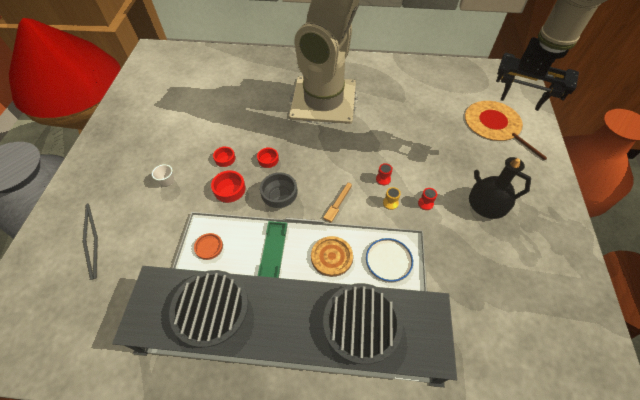

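View pics/top0.png

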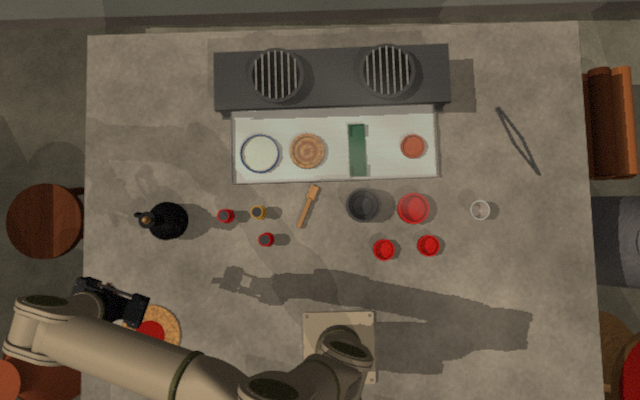

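Scene view, candidates. Ash pan: large red at (228,186), small ones at (224,156) and (268,157). Incense holder: brass at (392,198), red ones at (384,174) and (428,199). I choose the largest red pan (top (413,208)) and the brass holder (top (258,212)). The bowl is at top (363,205) and the scraper at top (309,205). The holders in the top view are plate (260,153), straw (308,151), rest (357,150) and saucer (413,146).

```bash
cat > m.py <<'E'
from h import *
T=np.load('top0.npy',allow_pickle=True).item(); S=np.load('scene0.npy',allow_pickle=True).item()
# seeds: name:(top px, scene px)
seeds=dict(bowl=((363,205),(279,190)),pan=((413,208),(228,186)),inc=((258,212),(392,198)),scr=((309,205),(339,202)),
 straw=((308,151),(332,256)),plate=((260,153),(389,260)),rest=((357,150),(272,250)),sauc=((413,146),(208,246)),
 p2=((385,249),(268,157)),p3=((428,245),(224,156)),i2=((227,216),(428,199)),i3=((266,240),(384,174)),pot=((165,220),(492,195)),cup=((480,210),(163,175)))
for c,nm,i in((T,'top',0),(S,'scene',1)):
    W=cloud(c); c['W']=W
    print(nm)
    for k,s in seeds.items():
        u,v=s[i]; w=W[max(v-34,0):v+35,max(u-34,0):u+35].reshape(-1,3)
        p0=W[v,u]; 
        tray=k in('straw','plate','rest','sauc')
        print(k,'seed',p0.round(3), 'depth-less ray@0',plane(c,u,v,0).round(3))
# table & tray plane heights
for c in(T,S):
    W=c['W']; 
    for lo,hi,n in(((.3,-.1),(.36,.0),'table'),((.5,-.13),(.72,.33),'traybox')):
        m=(W[...,0]>lo[0])&(W[...,0]<hi[0])&(W[...,1]>lo[1])&(W[...,1]<hi[1])
        z=W[...,2][m]; print(n,np.nanmedian(z).round(4),np.nanpercentile(z,[5,95]).round(4))
a=cv2.resize(T['pixels'][120:270,190:500],None,fx=2.5,fy=2.5,interpolation=cv2.INTER_CUBIC)
b=cv2.resize(S['pixels'][140:215,130:450],None,fx=2.4,fy=2.4,interpolation=cv2.INTER_CUBIC)
im=np.zeros((a.shape[0]+b.shape[0],800,3),np.uint8); im[:a.shape[0],:a.shape[1]]=a; im[a.shape[0]:,:b.shape[1]]=b
cv2.imwrite('pics/crop1.png',im)
E
python3 m.py
```

```text
top
bowl seed [ 0.46  -0.094  0.011] depth-less ray@0 [ 0.461 -0.095  0.   ]
pan seed [ 0.446 -0.26   0.006] depth-less ray@0 [ 0.446 -0.261  0.   ]
inc seed [0.444 0.248 0.053] depth-less ray@0 [0.446 0.257 0.   ]
scr seed [0.464 0.085 0.02 ] depth-less ray@0 [0.465 0.086 0.   ]
straw seed [0.647 0.085 0.006] depth-less ray@0 [0.648 0.085 0.   ]
plate seed [0.644 0.246 0.011] depth-less ray@0 [0.646 0.248 0.   ]
rest seed [ 0.645 -0.08   0.012] depth-less ray@0 [ 0.647 -0.081  0.   ]
sauc seed [ 0.654 -0.268  0.01 ] depth-less ray@0 [ 0.655 -0.27   0.   ]
p2 seed [ 0.313 -0.162  0.008] depth-less ray@0 [ 0.313 -0.163  0.   ]
p3 seed [ 0.322 -0.306  0.001] depth-less ray@0 [ 0.322 -0.306  0.   ]
i2 seed [0.433 0.347 0.059] depth-less ray@0 [0.435 0.362 0.   ]
i3 seed [0.353 0.224 0.052] depth-less ray@0 [0.352 0.232 0.   ]
pot seed [0.424 0.526 0.113] depth-less ray@0 [0.427 0.571 0.   ]
cup seed [ 0.434 -0.481  0.005] depth-less ray@0 [ 0.434 -0.483  0.   ]
scene
bowl seed [ 0.44  -0.097  0.011] depth-less ray@0 [ 0.432 -0.1    0.   ]
pan seed [ 0.437 -0.263  0.005] depth-less ray@0
[... 277 characters left out ...]
9 0.25  0.   ]
rest seed [ 0.647 -0.082  0.01 ] depth-less ray@0 [ 0.643 -0.084  0.   ]
sauc seed [ 0.654 -0.266  0.011] depth-less ray@0 [ 0.649 -0.271  0.   ]
p2 seed [ 0.303 -0.159  0.003] depth-less ray@0 [ 0.301 -0.16  -0.   ]
p3 seed [ 0.316 -0.307  0.006] depth-less ray@0 [ 0.311 -0.31   0.   ]
i2 seed [0.455 0.355 0.051] depth-less ray@0 [0.419 0.369 0.   ]
i3 seed [0.376 0.225 0.053] depth-less ray@0 [0.334 0.231 0.   ]
pot seed [0.455 0.522 0.096] depth-less ray@0 [ 0.383  0.568 -0.   ]
cup seed [ 0.422 -0.48   0.015] depth-less ray@0 [ 0.411 -0.49  -0.   ]
table -0.0005 [-0.0052  0.004 ]
traybox 0.0058 [-0.0022  0.0188]
table 0.0007 [-0.0019  0.004 ]
traybox 0.0071 [0.0003 0.0205]
```

View pics/crop1.png

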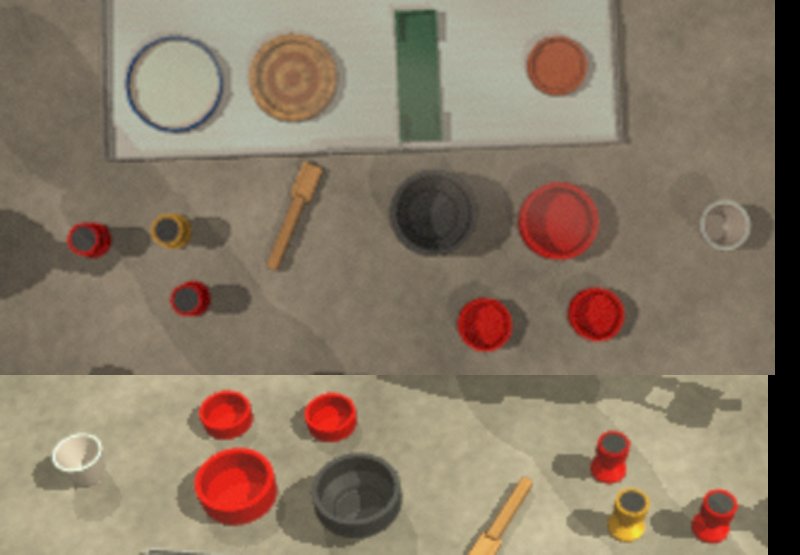

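The crop confirms the choices: the brass holder is between the red ones, and the big red pan is right of the bowl. Next I fit shapes in both views and triangulate heights.

```bash
cat > m2.py <<'E'
from h import *
T=np.load('top0.npy',allow_pickle=True).item(); S=np.load('scene0.npy',allow_pickle=True).item()
from m import seeds
def blob(c,cond,seed,R=45):
    m=np.zeros((400,640),np.uint8); m[cond]=255
    w=np.zeros_like(m); cv2.circle(w,seed,R,255,-1); m&=w
    m=cv2.morphologyEx(m,cv2.MORPH_CLOSE,np.ones((3,3)))
    cs,_=cv2.findContours(m,cv2.RETR_EXTERNAL,cv2.CHAIN_APPROX_NONE)
    return max(cs,key=cv2.contourArea)[:,0,:].astype(float)
def masks(c):
    H,s,v=[a.astype(int) for a in cv2.split(cv2.cvtColor(c['pixels'],cv2.COLOR_BGR2HSV))]
    return dict(pan=((H<6)|(H>174))&(s>150)&(v>70), bowl=(v<80)&(s<60), sauc=(H<14)&(s>110), straw=(H<28)&(H>6)&(s>70),
       plate=(H>100)&(H<130)&(s>50), rest=(H>60)&(H<95)&(s>80), scr=(H>8)&(H<24)&(s>95), inc=(H>17)&(H<32)&(s>140))
def fit(p):
    A=np.c_[2*p,np.ones(len(p))]; x=np.linalg.lstsq(A,(p**2).sum(1),rcond=None)[0]; return x[:2],np.sqrt(x[2]+x[:2]@x[:2])
def tri(u1,u2):
    d1,o1=ray(T,*u1);d2,o2=ray(S,*u2); A=np.c_[d1,-d2]; t=np.linalg.lstsq(A,o2-o1,rcond=None)[0]
    a,b=o1+d1*t[0],o2+d2*t[1]; return (a+b)/2,np.linalg.norm(a-b)
if __name__=='__main__':
    mt,ms=masks(T),masks(S)
    for k,z,R in (('pan',.036,26),('bowl',.058,26),('sauc',.018,24),('straw',.02,30),('plate',.018,32),('inc',.05,14),('rest',.016,40),('scr',.015,34)):
        ps=[]
        for c,m,i in((T,mt,0),(S,ms,1)):
            q=blob(c,m[k],seeds[k][i],R if i==0 else int(R*1.3)); P=np.array([plane(c,u,v,z)[:2] for u,v in q])
            if k in('rest','scr'):
                b=cv2.minAreaRect((P*1000).astype(np.float32)); print(k,i,'rect',b, 'pts',len(q)); ctr=cv2.minAreaRect(q.astype(np.float32))[0]
                if k=='scr': M=cv2.moments(q.astype(np.float32)); ctr=(M['m10']/M['m00'],M['m01']/M['m00'])
            else:
                ce,rr=fit(P); print(k,i,'circle@z',ce.round(4),'D',(2*rr).round(4),len(q)); ctr=cv2.fitEllipse(q.astype(np.float32))[0]
            ps.append(ctr)
        print('   tri',*[np.round(a,4) for a in tri(*ps)])
    # floor heights from depth
    for c,i,W in((T,0,cloud(T)),(S,1,cloud(S))):
        for k in('straw','plate','rest','sauc','bowl','pan'):
            u,v=seeds[k][i]; w=W[v-4:v+5,u-4:u+5,2]; print(k,i,'floor z',np.nanmedian(w).round(4))
    W=cloud(T); print('tray bare',[np.nanmedian(W[v-5:v+6,u-5:u+6,2]).round(4) for u,v in((333,150),(382,150))])
E
python3 m2.py | grep -v seed | sed -n '/rect\|circle\|tri\|floor\|bare/p'
```

```text
pan 0 circle@z [ 0.444  -0.2541] D 0.0981 86
pan 1 circle@z [ 0.4558 -0.2519] D 0.1125 93
   tri [ 0.4448 -0.2582  0.0179] 0.0012
bowl 0 circle@z [ 0.4559 -0.0903] D 0.1041 94
bowl 1 circle@z [ 0.4733 -0.087 ] D 0.0968 173
   tri [ 0.4572 -0.0927  0.0315] 0.0007
sauc 0 circle@z [ 0.6525 -0.2638] D 0.0755 65
sauc 1 circle@z [ 0.6565 -0.2639] D 0.0798 76
   tri [ 0.654  -0.2659  0.011 ] 0.0014
straw 0 circle@z [0.6463 0.0882] D 0.115 99
straw 1 circle@z [0.6505 0.0876] D 0.1185 117
   tri [0.648  0.0882 0.0106] 0.0011
plate 0 circle@z [0.6416 0.2473] D 0.1246 104
plate 1 circle@z [0.6432 0.2469] D 0.127 126
   tri [0.6426 0.248  0.0122] 0.0001
inc 0 circle@z [0.4442 0.2482] D 0.0445 41
inc 1 circle@z [0.4602 0.2487] D 0.0623 56
   tri [0.4452 0.2523 0.0263] 0.0
rest 0 rect ((714.750732421875, -83.57354736328125), (30.943653106689453, 30.87687873840332), 32.41738510131836) pts 31
rest 1 rect ((643.2645874023438, -80.21791076660156), (171.4009552001953, 54.258697509765625), 0.8207866549491882) pts 143
   tri [ 0.6914 -0.0698  0.1078] 0.0151
scr 0 rect ((460.9387512207031, 92.7802963256836), (29.072837829589844, 149.5133514404297), 66.9688949584961) pts 92
scr 1 rect ((464.83880615234375, 93.4274673461914), (31.13903045654297, 156.3905792236328), 66.25996398925781) pts 85
   tri [0.4711 0.0883 0.007 ] 0.0026
straw 0 floor z 0.0106
plate 0 floor z 0.0087
rest 0 floor z 0.0087
sauc 0 floor z 0.0101
bowl 0 floor z 0.0078
pan 0 floor z 0.0051
straw 1 floor z 0.011
plate 1 floor z 0.0097
rest 1 floor z 0.0098
sauc 1 floor z 0.0109
bowl 1 floor z 0.0096
pan 1 floor z 0.0056
tray bare [np.float64(0.0052), np.float64(0.0043)]
```

Both views agree within a few mm. Floors stand at straw .0105, plate .009, rest .009 and saucer .0105; the bowl rim is at .058 and the tray surface at about .005. Now I move towards the bowl.

```bash
python3 -m crank '{"steps":[[[0.5,-1,0],[0,0,0.4]],[[0.5,-1,0],[0,0,0.4]],[[0.5,-1,0],[0,0,0.4]],[[0.5,-1,0],[0,0,0.4]],[[0.5,-1,0],[0,0,0.4]],[[0.5,-1,0],[0,0,0.4]],[[0.5,-1,0],[0,0,0.4]],[[0.5,-1,0],[0,0,0.4]],[[0.5,-1,0],[0,0,0.4]],[[0.5,-1,0],[0,0,0.4]]]}' 44 35
```

```text
time: 0.98
ee_pos: [0.3377, 0.3364, 0.2225]
eef_rot: [-0.002, 1.0, 0.0, -0.0]
ft_force: [0.6, -0.6, -0.3]
width: 0.0445
grip_force: 0.0
```

```bash
python3 -m crank '{"steps":[[[0.5,-1,0],[0,0,0]],[[0.5,-1,0],[0,0,0]],[[0.5,-1,0],[0,0,0]],[[0.5,-1,0],[0,0,0]],[[0.5,-1,0],[0,0,0]],[[0.5,-1,0],[0,0,0]],[[0.5,-1,0],[0,0,0]],[[0.5,-1,0],[0,0,0]],[[0.5,-1,0],[0,0,0]],[[0.3,-1,0],[0,0,0]]]}'
python3 -m crank '{"steps":[[[0,-1,0],[0,0,0]],[[0,-1,0],[0,0,0]],[[0,-1,0],[0,0,0]],[[0,-1,0],[0,0,0]],[[0,-1,0],[0,0,0]],[[0,0,0],[0,0,0]],[[0,0,0],[0,0,0]],[[0,0,0],[0,0,0]]]}'
cat > w.py <<'E'
from h import *; import sys
c=cam('wrist'); cv2.imwrite(f'pics/{sys.argv[1]}.png',c['pixels']); np.save(sys.argv[1]+'.npy',c,allow_pickle=True)
E
python3 w.py w1
```

```text
time: 1.82
ee_pos: [0.4581, 0.0864, 0.2225]
eef_rot: [-0.001, 1.0, -0.0, 0.0]
ft_force: [0.3, -0.2, -0.9]
width: 0.0442
grip_force: 0.0
time: 2.48
ee_pos: [0.4573, -0.0366, 0.2225]
eef_rot: [-0.001, 1.0, 0.0, -0.0]
ft_force: [1.2, 0.1, -1.4]
width: 0.0437
grip_force: 0.0
```

View pics/w1.png

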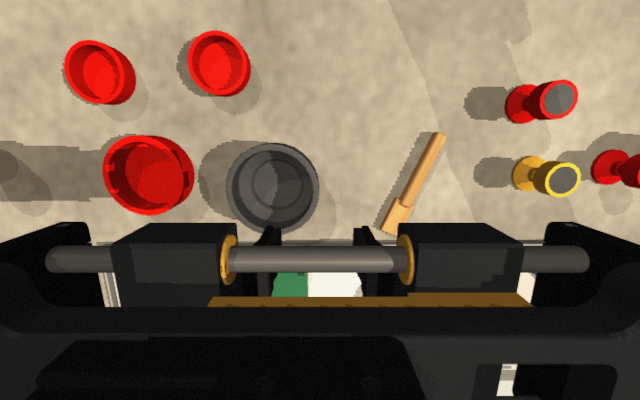

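The wrist view shows the bowl rim at (273,187), the big pan at (148,173), the scraper at (413,183) and the brass holder's cup at (562,179). I refine with these.

```bash
cat > m3.py <<'E'
from h import *
from m2 import masks,fit
from scipy.optimize import least_squares
c=np.load('w1.npy',allow_pickle=True).item(); W=cloud(c); g=c['pixels'].astype(int)
v,u=np.mgrid[0:400,0:640]
H,s,V=[a.astype(int) for a in cv2.split(cv2.cvtColor(c['pixels'],cv2.COLOR_BGR2HSV))]
def top(seed,R,lo,D,mask=None):
    m=((u-seed[0])**2+(v-seed[1])**2<R*R)&(W[...,2]>lo)&(v<222)
    if mask is not None: m&=mask
    z=np.nanmedian(W[...,2][m]); uv=np.argwhere(m)[:,::-1]
    P=np.array([plane(c,a,b,z)[:2] for a,b in uv]); h=cv2.convexHull(P.astype(np.float32)*1000)[:,0]/1000
    f=least_squares(lambda p:np.hypot(*(h-p[:2]).T)-D/2,P.mean(0),loss='soft_l1',f_scale=.001); print(f.x.round(4),'z med',z.round(4),'rms',np.sqrt(np.mean(f.fun**2)).round(4),'freeD',(2*fit(h)[1]).round(4))
top((273,187),55,.052,.112,V<120)
top((148,173),55,.031,.102,s>120)
top((562,179),24,.050,.042)
mk=(H>8)&(H<24)&(s>95)&(u>375)&(u<455)&(v>120)&(v<240)
uv=np.argwhere(mk)[:,::-1]; z=np.nanmedian(W[...,2][mk]); print('scr z',z)
P=np.array([plane(c,a,b,.015)[:2] for a,b in uv]).astype(np.float32)*1000; print(cv2.minAreaRect(P))
E
python3 m3.py|tail -5
```

```text
[ 0.4596 -0.0889] z med 0.0576 rms 0.0015 freeD 0.1101
[ 0.4461 -0.2527] z med 0.0352 rms 0.0006 freeD 0.1013
[0.4454 0.2532] z med 0.0566 rms 0.0015 freeD 0.0444
scr z 0.015572079000621741
((461.3839416503906, 90.242431640625), (47.55692672729492, 152.04605102539062), 75.91326904296875)
```

```bash
python3 -m crank '{"steps":[[[0.08,0,-1],[0,0,0]],[[0,0,-1],[0,0,0]],[[0,0,-1],[0,0,0]],[[0,0,-1],[0,0,0]],[[0,0,-1],[0,0,0]],[[0,0,-0.9],[0,0,0]],[[0,0,-0.8],[0,0,0]],[[0,0,-0.6],[0,0,0]],[[0,0,-0.4],[0,0,0]],[[0,0,0],[0,0,0]]]}'
python3 -m crank '{"steps":[[[0,0,0],[0,0,0]],[[0,0,0],[0,0,0]],[[0,0,0],[0,0,0]],[[0,0,0],[0,0,0]],[[0,0,0],[0,0,0]],[[0,0,0],[0,0,0]],[[0,0,0],[0,0,0]],[[0,0,0],[0,0,0]]]}' 2 35
```

```text
time: 3.37
ee_pos: [0.4581, -0.0364, 0.0283]
eef_rot: [-0.002, 1.0, -0.0, -0.002]
ft_force: [0.1, -0.1, -0.1]
width: 0.0441
grip_force: 0.0
time: 4.03
ee_pos: [0.4597, -0.0373, 0.0304]
eef_rot: [-0.001, 1.0, 0.0, 0.0]
ft_force: [-1.8, -0.7, 5.0]
width: 0.0098
grip_force: 33.9
```

```bash
python3 -m crank '{"steps":[[[0,0,0.2],[0,0,0]],[[0,0,0.5],[0,0,0]],[[0,0,0.7],[0,0,0]],[[0,0,0.8],[0,0,0]],[[0,0,0.8],[0,0,0]],[[0.5,0.4,0],[0,0,0]],[[0.7,0.7,0],[0,0,0]],[[0.7,0.7,0],[0,0,0]],[[0.7,0.7,0],[0,0,0]],[[0.7,0.7,0],[0,0,0]]]}'
python3 -m crank '{"steps":[[[0.8,0.8,0],[0,0,0]],[[0.8,0.8,0],[0,0,0]],[[0.8,0.7,0],[0,0,0]],[[0.8,0.7,0],[0,0,0]],[[0.6,0.5,0],[0,0,0]],[[0.4,0.4,0],[0,0,0]],[[0,0,0],[0,0,0]],[[0,0,0],[0,0,0]],[[0,0,0],[0,0,0]]]}'
python3 w.py w2
python3 - <<'E'
from h import *
c=cam('scene'); w=np.load('w2.npy',allow_pickle=True).item()
cv2.imwrite('pics/s2.png',np.vstack([cv2.resize(c['pixels'][150:300,150:470],(640,300)),cv2.resize(w['pixels'][60:330],(640,270))]))
E
```

```text
time: 4.87
ee_pos: [0.5421, 0.0439, 0.1048]
eef_rot: [-0.001, 1.0, 0.0, -0.001]
ft_force: [0.8, -0.5, -3.3]
width: 0.0098
grip_force: 33.9
time: 5.62
ee_pos: [0.6461, 0.1395, 0.1046]
eef_rot: [-0.001, 1.0, -0.0, -0.001]
ft_force: [-0.4, 0.6, -3.2]
width: 0.0094
grip_force: 34.2
```

View pics/s2.png

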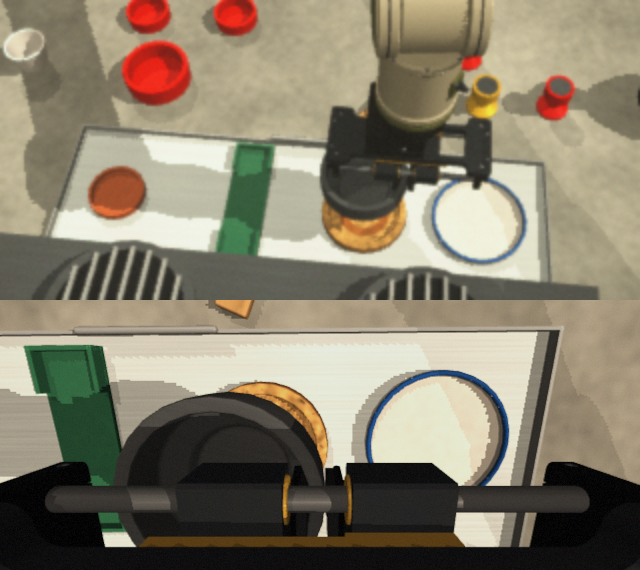

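The bowl is held over the straw ring (scene crop (363,185)), with the plate at wrist crop (438,432). I check the bowl's offset and tilt.

```bash
cat > m4.py <<'E'
from h import *
from m2 import fit
c=np.load('w2.npy',allow_pickle=True).item(); W=cloud(c)
H,s,V=[a.astype(int) for a in cv2.split(cv2.cvtColor(c['pixels'],cv2.COLOR_BGR2HSV))]
v,u=np.mgrid[0:400,0:640]
e=monitor.read_state()['ee_pos']
m=(V<110)&(s<70)&(W[...,2]>e[2]+.018)&(W[...,2]<e[2]+.04)&(u<290)&(u>100)&(v<290)&(v>145)
P=W[m]; A=np.c_[P[:,:2],np.ones(len(P))]; k=np.linalg.lstsq(A,P[:,2],rcond=None)[0]
print('tcp',e.round(4),'rim z',np.median(P[:,2]).round(4),'slope deg',np.degrees(k[:2]).round(1),len(P))
z=np.median(P[:,2]); q=np.array([plane(c,a,b,z)[:2] for b,a in np.argwhere(m)]); 
h=cv2.convexHull(q.astype(np.float32)*1000)[:,0]/1000; h=h[h[:,0]<e[0]-.005]
from scipy.optimize import least_squares
f=least_squares(lambda p:np.hypot(*(h-p[:2]).T)-.056,q.mean(0),loss='soft_l1',f_scale=.001);print('bowl',f.x.round(4),np.abs(f.fun).mean())
for n,mk,z,D in(('plate',(H>100)&(H<130)&(s>60)&(u>340)&(v<270)&(u<530),.018,.13),('straw',(H<28)&(H>6)&(s>90)&(u>200)&(u<340)&(v>130)&(v<240),.018,.118)):
    q=np.array([plane(c,a,b,z)[:2] for b,a in np.argwhere(mk)]);h=cv2.convexHull(q.astype(np.float32)*1000)[:,0]/1000
    if n=='straw': h=h[(h[:,0]<.62)]
    else: h=h[h[:,0]<.67]
    f=least_squares(lambda p:np.hypot(*(h-p[:2]).T)-D/2,q.mean(0),loss='soft_l1',f_scale=.001); print(n,f.x.round(4),np.abs(f.fun).mean().round(4),len(h))
E
python3 m4.py
```

```text
top
bowl seed [ 0.46  -0.094  0.011] depth-less ray@0 [ 0.461 -0.095  0.   ]
pan seed [ 0.446 -0.26   0.006] depth-less ray@0 [ 0.446 -0.261  0.   ]
inc seed [0.444 0.248 0.053] depth-less ray@0 [0.446 0.257 0.   ]
scr seed [0.464 0.085 0.02 ] depth-less ray@0 [0.465 0.086 0.   ]
straw seed [0.647 0.085 0.006] depth-less ray@0 [0.648 0.085 0.   ]
plate seed [0.644 0.246 0.011] depth-less ray@0 [0.646 0.248 0.   ]
rest seed [ 0.645 -0.08   0.012] depth-less ray@0 [ 0.647 -0.081  0.   ]
sauc seed [ 0.654 -0.268  0.01 ] depth-less ray@0 [ 0.655 -0.27   0.   ]
p2 seed [ 0.313 -0.162  0.008] depth-less ray@0 [ 0.313 -0.163  0.   ]
p3 seed [ 0.322 -0.306  0.001] depth-less ray@0 [ 0.322 -0.306  0.   ]
i2 seed [0.433 0.347 0.059] depth-less ray@0 [0.435 0.362 0.   ]
i3 seed [0.353 0.224 0.052] depth-less ray@0 [0.352 0.232 0.   ]
pot seed [0.424 0.526 0.113] depth-less ray@0 [0.427 0.571 0.   ]
cup seed [ 0.434 -0.481  0.005] depth-less ray@0 [ 0.434 -0.483  0.   ]
scene
bowl seed [ 0.44  -0.097  0.011] depth-less ray@0 [ 0.432 -0.1    0.   ]
pan seed [ 0.437 -0.263  0.005] depth-less ray@0
[... 451 characters left out ...]
03 -0.159  0.003] depth-less ray@0 [ 0.301 -0.16  -0.   ]
p3 seed [ 0.316 -0.307  0.006] depth-less ray@0 [ 0.311 -0.31   0.   ]
i2 seed [0.455 0.355 0.051] depth-less ray@0 [0.419 0.369 0.   ]
i3 seed [0.376 0.225 0.053] depth-less ray@0 [0.334 0.231 0.   ]
pot seed [0.455 0.522 0.096] depth-less ray@0 [ 0.383  0.568 -0.   ]
cup seed [ 0.422 -0.48   0.015] depth-less ray@0 [ 0.411 -0.49  -0.   ]
table -0.0005 [-0.0052  0.004 ]
traybox 0.0058 [-0.0022  0.0188]
table 0.0007 [-0.0019  0.004 ]
traybox 0.0071 [0.0003 0.0205]
tcp [0.6464 0.1393 0.1051] rim z 0.1308 slope deg [-1.7  0.4] 4546
bowl [0.6464 0.0899] 0.0006977861175529133
plate [0.6429 0.2496] 0.0008 52
straw [0.6469 0.0921] 0.0002 21
```

```bash
python3 -m crank '{"steps":[[[0,0,-0.4],[0,0,0]],[[0,0,-0.5],[0,0,0]],[[0,0,-0.5],[0,0,0]],[[0,0,-0.4],[0,0,0]],[[0,0,-0.2],[0,0,0]],[[0,0,-0.2],[0,0,0]],[[0,0,-0.1],[0,0,0]],[[0,0,0],[0,0,0]],[[0,0,0],[0,0,0]]]}'
python3 -m crank '{"steps":[[[0,0,-0.06],[0,0,0]],[[0,0,-0.06],[0,0,0]],[[0,0,-0.06],[0,0,0]],[[0,0,0],[0,0,0]]]}'
```

```text
time: 6.47
ee_pos: [0.6472, 0.1403, 0.0479]
eef_rot: [-0.001, 1.0, 0.0, 0.0]
ft_force: [-0.3, 0.5, -3.3]
width: 0.0097
grip_force: 34.2
time: 6.8
ee_pos: [0.6468, 0.1403, 0.0429]
eef_rot: [-0.001, 1.0, 0.0, -0.0]
ft_force: [-0.1, -0.8, -3.8]
width: 0.0093
grip_force: 34.2
```

```bash
python3 -m crank '{"steps":[[[0,0,-0.05],[0,0,0]],[[0,0,-0.05],[0,0,0]],[[0,0,0],[0,0,0]],[[0,0,0],[0,0,0]]]}'
```

```text
time: 7.13
ee_pos: [0.6471, 0.1405, 0.0408]
eef_rot: [-0.001, 1.0, 0.0, 0.0]
ft_force: [0.3, 0.4, -2.2]
width: 0.0095
grip_force: 34.2
```

```bash
python3 -m crank '{"steps":[[[0,0,-0.04],[0,0,0]],[[0,0,-0.04],[0,0,0]],[[0,0,0],[0,0,0]]]}'
```

```text
time: 7.38
ee_pos: [0.6474, 0.1408, 0.0404]
eef_rot: [-0.001, 1.0, 0.001, 0.001]
ft_force: [-6.2, 1.4, 12.8]
width: 0.0092
grip_force: 34.3
```

Contact; release, lift and go to the pan.

```bash
python3 -m crank '{"steps":[[[0,0,0],[0,0,0]],[[0,0,0],[0,0,0]],[[0,0,0],[0,0,0]],[[0,0,0],[0,0,0]],[[0,0,0],[0,0,0]],[[0,0,0.3],[0,0,0]],[[0,0,0.7],[0,0,0]],[[0,0,1],[0,0,0]],[[0,0,1],[0,0,0]]]}' 40
python3 -m crank '{"steps":[[[-0.3,-0.5,0.5],[0,0,0]],[[-0.6,-1,0],[0,0,0]],[[-0.6,-1,0],[0,0,0]],[[-0.6,-1,0],[0,0,0]],[[-0.6,-1,0],[0,0,0]],[[-0.6,-1,0],[0,0,0]],[[-0.6,-1,0],[0,0,0]],[[-0.6,-1,0],[0,0,0]],[[-0.6,-1,0],[0,0,0]],[[-0.6,-1,0],[0,0,0]]]}'
python3 -m crank '{"steps":[[[-0.6,-1,0],[0,0,0]],[[-0.6,-1,0],[0,0,0]],[[-0.6,-1,0],[0,0,0]],[[-0.6,-1,0],[0,0,0]],[[0,-0.2,0],[0,0,0]],[[0,0,0],[0,0,0]],[[0,0,0],[0,0,0]]]}'
python3 w.py w3;python3 - <<'E'
from h import *
c=cam('top'); w=np.load('w3.npy',allow_pickle=True).item()
cv2.imwrite('pics/s3.png',np.vstack([cv2.resize(c['pixels'][100:260,210:530],(640,320)),cv2.resize(w['pixels'][40:300],(640,260))]))
E
```

```text
time: 8.13
ee_pos: [0.6465, 0.1401, 0.1145]
eef_rot: [-0.001, 1.0, -0.0, -0.0]
ft_force: [0.7, 0.2, 0.3]
width: 0.0398
grip_force: 0.0
time: 8.97
ee_pos: [0.5037, -0.0984, 0.1267]
eef_rot: [-0.001, 1.0, 0.0, 0.0]
ft_force: [-0.1, -0.8, 0.1]
width: 0.0397
grip_force: 0.0
time: 9.55
ee_pos: [0.4449, -0.2018, 0.1265]
eef_rot: [-0.001, 1.0, 0.0, 0.0]
ft_force: [-0.3, 0.4, -0.2]
width: 0.0398
grip_force: 0.0
```

View pics/s3.png

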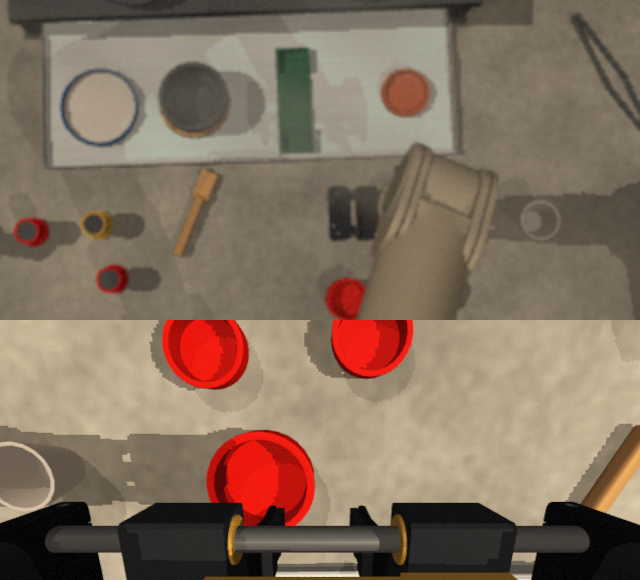

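The bowl sits centred in the straw ring (top crop (194,98)). The pan is below and left of the fingers at wrist crop (260,480). Now I pinch it.

```bash
python3 -m crank '{"steps":[[[0.04,-0.18,-0.7],[0,0,0]],[[0,0,-0.8],[0,0,0]],[[0,0,-0.8],[0,0,0]],[[0,0,-0.8],[0,0,0]],[[0,0,-0.7],[0,0,0]],[[0,0,-0.45],[0,0,0]],[[0,0,-0.2],[0,0,0]],[[0,0,0],[0,0,0]],[[0,0,0],[0,0,0]]]}'
python3 -m crank '{"steps":[[[0,0,0],[0,0,0]],[[0,0,0],[0,0,0]],[[0,0,0],[0,0,0]],[[0,0,0],[0,0,0]],[[0,0,0],[0,0,0]],[[0,0,0],[0,0,0]],[[0,0,0],[0,0,0]],[[0,0,0],[0,0,0]]]}' 2 25
```

```text
time: 10.4
ee_pos: [0.4459, -0.2066, 0.0153]
eef_rot: [-0.001, 1.0, -0.0, 0.0]
ft_force: [0.2, 0.4, -0.2]
width: 0.0397
grip_force: 0.0
time: 11.07
ee_pos: [0.4454, -0.2069, 0.015]
eef_rot: [-0.001, 1.0, 0.0, 0.0]
ft_force: [-1.0, 0.6, 5.4]
width: 0.008
grip_force: 25.0
```

```bash
python3 -m crank '{"steps":[[[0,0,0.2],[0,0,0]],[[0,0,0.5],[0,0,0]],[[0,0,0.8],[0,0,0]],[[0,0,1],[0,0,0]],[[0,0,1],[0,0,0]],[[0,0.3,0.7],[0,0,0]],[[0.2,0.6,0.2],[0,0,0]],[[0.4,0.8,0],[0,0,0]],[[0.4,1,0],[0,0,0]],[[0.4,1,0],[0,0,0]]]}'
python3 -m crank '{"steps":[[[0.4,1,0],[0,0,0]],[[0.4,1,0],[0,0,0]],[[0.4,1,0],[0,0,0]],[[0.4,1,0],[0,0,0]],[[0.4,1,0],[0,0,0]],[[0.4,1,0],[0,0,0]],[[0.4,1,0],[0,0,0]],[[0.4,1,0],[0,0,0]],[[0.5,1,0],[0,0,0]],[[0.5,1,0],[0,0,0]]]}'
python3 -m crank '{"steps":[[[0.5,1,0],[0,0,0]],[[0.5,1,0],[0,0,0]],[[0.5,1,0],[0,0,0]],[[0.4,1,0],[0,0,0]],[[0.4,0.8,0],[0,0,0]],[[0.2,0.7,0],[0,0,0]],[[0.2,0.5,0],[0,0,0]],[[0,0.3,0],[0,0,0]],[[0,0,0],[0,0,0]],[[0,0,0],[0,0,0]]]}'
python3 w.py w4
```

```text
time: 11.9
ee_pos: [0.4806, -0.1132, 0.1252]
eef_rot: [-0.001, 1.0, 0.0, 0.0]
ft_force: [1.7, 0.4, -1.8]
width: 0.0077
grip_force: 25.1
time: 12.73
ee_pos: [0.5854, 0.1373, 0.1248]
eef_rot: [-0.001, 1.0, 0.0, -0.0]
ft_force: [-0.1, -0.1, -1.4]
width: 0.0076
grip_force: 25.1
time: 13.57
ee_pos: [0.6525, 0.2929, 0.1245]
eef_rot: [-0.001, 1.0, -0.0, -0.0]
ft_force: [0.6, -1.6, -1.4]
width: 0.0078
grip_force: 25.1
```

View pics/w4.png

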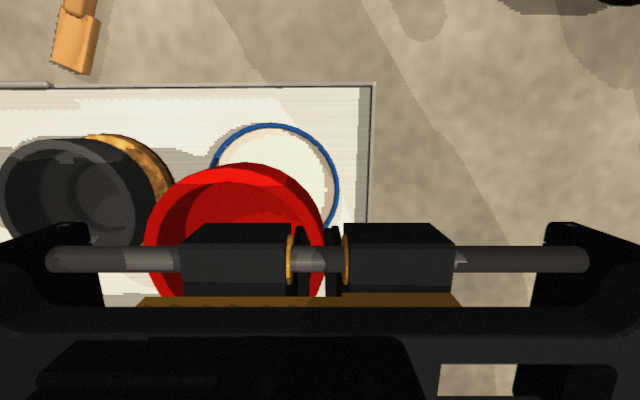

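The pan is over the plate (the plate rim shows at (270,125)–(338,185)). I correct by -10 mm in x and lower it.

```bash
python3 -m crank '{"steps":[[[-0.2,0.1,-0.4],[0,0,0]],[[-0.2,0,-0.7],[0,0,0]],[[0,0,-0.8],[0,0,0]],[[0,0,-0.7],[0,0,0]],[[0,0,-0.5],[0,0,0]],[[0,0,-0.3],[0,0,0]],[[0,0,-0.2],[0,0,0]],[[0,0,-0.1],[0,0,0]],[[0,0,0],[0,0,0]]]}'
python3 -m crank '{"steps":[[[0,0,-0.06],[0,0,0]],[[0,0,-0.06],[0,0,0]],[[0,0,-0.06],[0,0,0]],[[0,0,0],[0,0,0]]]}'
```

```text
time: 14.37
ee_pos: [0.6431, 0.2957, 0.0324]
eef_rot: [-0.001, 1.0, 0.0, 0.0]
ft_force: [0.3, 0.1, -1.5]
width: 0.008
grip_force: 25.1
time: 14.7
ee_pos: [0.6429, 0.2959, 0.0278]
eef_rot: [-0.001, 1.0, 0.0, 0.0]
ft_force: [-0.1, 0.0, -2.2]
width: 0.0079
grip_force: 25.1
```

```bash
python3 -m crank '{"steps":[[[0,0,-0.05],[0,0,0]],[[0,0,-0.05],[0,0,0]],[[0,0,0],[0,0,0]],[[0,0,0],[0,0,0]]]}'
```

```text
time: 15.03
ee_pos: [0.6432, 0.296, 0.0258]
eef_rot: [-0.001, 1.0, 0.0, 0.0]
ft_force: [0.8, 0.3, 1.8]
width: 0.008
grip_force: 25.1
```

```bash
python3 -m crank '{"steps":[[[0,0,-0.04],[0,0,0]],[[0,0,0],[0,0,0]],[[0,0,0],[0,0,0]]]}'
```

```text
time: 15.28
ee_pos: [0.6432, 0.2963, 0.0248]
eef_rot: [-0.001, 1.0, 0.0, 0.0]
ft_force: [-0.5, 1.1, 4.9]
width: 0.0079
grip_force: 25.2
```

```bash
python3 -m crank '{"steps":[[[0,0,0],[0,0,0]],[[0,0,0],[0,0,0]],[[0,0,0],[0,0,0]],[[0,0,0],[0,0,0]],[[0,0,0.3],[0,0,0]],[[0,0,0.7],[0,0,0]],[[0,0,1],[0,0,0]],[[0,0,1],[0,0,0]],[[0,0,1],[0,0,0]],[[-0.5,0,0.5],[0,0,0]]]}' 28
python3 -m crank '{"steps":[[[-1,-0.2,0],[0,0,0]],[[-1,-0.2,0],[0,0,0]],[[-1,-0.3,0],[0,0,0]],[[-1,-0.3,0],[0,0,0]],[[-1,-0.3,0],[0,0,0]],[[-1,-0.3,0],[0,0,0]],[[-1,-0.2,0],[0,0,0]],[[-0.4,0,0],[0,0,0]],[[0,0,0],[0,0,0]],[[0,0,0],[0,0,0]]]}' 62
python3 w.py w5;python3 - <<'E'
from h import *
c=cam('top'); w=np.load('w5.npy',allow_pickle=True).item()
cv2.imwrite('pics/s5.png',np.vstack([cv2.resize(c['pixels'][100:260,210:530],(640,320)),cv2.resize(w['pixels'][40:300],(640,260))]))
E
```

```text
time: 16.12
ee_pos: [0.6329, 0.2952, 0.1408]
eef_rot: [-0.0, 1.0, 0.001, 0.002]
ft_force: [1.0, -0.2, 0.8]
width: 0.0277
grip_force: 0.0
time: 16.95
ee_pos: [0.4459, 0.2513, 0.1376]
eef_rot: [-0.001, 1.0, 0.001, 0.001]
ft_force: [0.1, 1.4, 0.7]
width: 0.0615
grip_force: 0.0
```

View pics/s5.png

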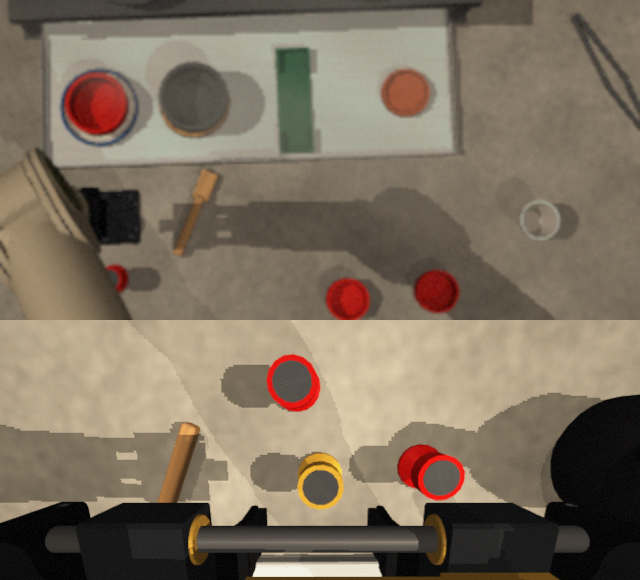

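The pan sits in the plate (top crop (98,103)). The brass holder's cup is at wrist (321,207), centred between the fingers. I compute its position.

Run:
```python
from h import *
c=np.load('w5.npy',allow_pickle=True).item()
H,s,V=[a.astype(int) for a in cv2.split(cv2.cvtColor(c['pixels'],cv2.COLOR_BGR2HSV))]
m=((H>17)&(H<32)&(s>140)).astype(np.uint8)*255; m[:,:285]=0;m[:,360:]=0; m[:195]=0;m[235:]=0
W=cloud(c)
q=np.argwhere((m>0)&(W[...,2]>.05))[:,::-1].astype(np.float32); P=np.array([plane(c,a,b,.056)[:2] for a,b in q])*1000
print(cv2.minEnclosingCircle(P.astype(np.float32)), plane(c,321,207,.056), monitor.read_state()['ee_pos'])
```

```text
((445.402099609375, 254.8885955810547), 20.8312931060791) [0.44513449 0.25612734 0.056     ] [0.44658031 0.25098341 0.13718808]
```

```bash
python3 -m crank '{"steps":[[[0,0.1,-0.7],[0,0,0]],[[0,0,-0.8],[0,0,0]],[[0,0,-0.8],[0,0,0]],[[0,0,-0.8],[0,0,0]],[[0,0,-0.6],[0,0,0]],[[0,0,-0.4],[0,0,0]],[[0,0,-0.2],[0,0,0]],[[0,0,0],[0,0,0]]]}'
python3 -m crank '{"steps":[[[0,0,0],[0,0,0]],[[0,0,0],[0,0,0]],[[0,0,0],[0,0,0]],[[0,0,0],[0,0,0]]]}' 50
python3 -m crank '{"steps":[[[0,0,0],[0,0,0]],[[0,0,0],[0,0,0]],[[0,0,0],[0,0,0]],[[0,0,0],[0,0,0]],[[0,0,0],[0,0,0]],[[0,0,0],[0,0,0]],[[0,0,0],[0,0,0]]]}' 36 15
```

```text
time: 17.72
ee_pos: [0.4455, 0.2529, 0.0285]
eef_rot: [-0.001, 1.0, -0.001, -0.0]
ft_force: [-0.5, 0.1, 0.7]
width: 0.0618
grip_force: 0.0
time: 18.05
ee_pos: [0.4458, 0.2537, 0.03]
eef_rot: [-0.001, 1.0, 0.001, 0.0]
ft_force: [0.3, -0.3, -0.7]
width: 0.0513
grip_force: 0.0
time: 18.63
ee_pos: [0.4456, 0.2535, 0.0296]
eef_rot: [-0.001, 1.0, 0.0, 0.0]
ft_force: [-1.4, 0.9, 4.8]
width: 0.0415
grip_force: 15.0
```

```bash
python3 -m crank '{"steps":[[[0,0,0.2],[0,0,0]],[[0,0,0.5],[0,0,0]],[[0,0,0.8],[0,0,0]],[[0,0,1],[0,0,0]],[[0,0,1],[0,0,0]],[[0,-0.3,0.7],[0,0,0]],[[0.2,-0.6,0.2],[0,0,0]],[[0.4,-0.8,0],[0,0,0]],[[0.4,-1,0],[0,0,0]],[[0.4,-1,0],[0,0,0]]]}' - 20
python3 -m crank '{"steps":[[[0.4,-1,0],[0,0,0]],[[0.4,-1,0],[0,0,0]],[[0.4,-1,0],[0,0,0]],[[0.4,-1,0],[0,0,0]],[[0.4,-1,0],[0,0,0]],[[0.4,-1,0],[0,0,0]],[[0.4,-1,0],[0,0,0]],[[0.4,-1,0],[0,0,0]],[[0.4,-1,0],[0,0,0]],[[0.4,-1,0],[0,0,0]]]}'
python3 -m crank '{"steps":[[[0.4,-1,0],[0,0,0]],[[0.4,-1,0],[0,0,0]],[[0.4,-1,0],[0,0,0]],[[0.5,-1,0],[0,0,0]],[[0.5,-1,0],[0,0,0]],[[0.4,-1,0],[0,0,0]],[[0.3,-0.7,0],[0,0,0]],[[0,-0.3,0],[0,0,0]],[[0,0,0],[0,0,0]],[[0,0,0],[0,0,0]]]}'
python3 w.py w6
```

```text
time: 19.47
ee_pos: [0.4804, 0.1598, 0.1394]
eef_rot: [-0.002, 1.0, -0.0, -0.0]
ft_force: [1.0, -0.1, -1.1]
width: 0.0411
grip_force: 20.0
time: 20.3
ee_pos: [0.5804, -0.0905, 0.1391]
eef_rot: [-0.001, 1.0, 0.0, -0.0]
ft_force: [1.0, -0.1, -0.7]
width: 0.0416
grip_force: 20.0
time: 21.13
ee_pos: [0.6524, -0.2637, 0.139]
eef_rot: [-0.001, 1.0, 0.0, -0.0]
ft_force: [-0.5, 0.5, -0.6]
width: 0.0414
grip_force: 20.0
```

View pics/w6.png

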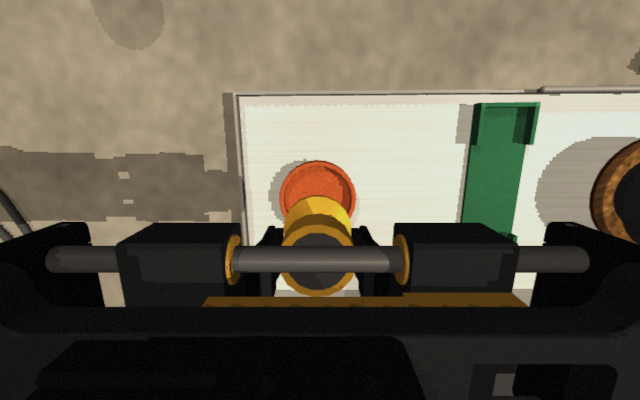

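The saucer (edges u 280–356) is centred under the held brass holder (u 318). Lowering.

```bash
python3 -m crank '{"steps":[[[0.04,-0.04,-0.4],[0,0,0]],[[0,0,-0.7],[0,0,0]],[[0,0,-0.8],[0,0,0]],[[0,0,-0.7],[0,0,0]],[[0,0,-0.5],[0,0,0]],[[0,0,-0.3],[0,0,0]],[[0,0,-0.2],[0,0,0]],[[0,0,-0.1],[0,0,0]],[[0,0,0],[0,0,0]]]}'
python3 -m crank '{"steps":[[[0,0,-0.06],[0,0,0]],[[0,0,-0.06],[0,0,0]],[[0,0,-0.04],[0,0,0]],[[0,0,0],[0,0,0]]]}'
```

```text
time: 21.93
ee_pos: [0.6541, -0.2651, 0.0469]
eef_rot: [-0.001, 1.0, 0.0, 0.0]
ft_force: [-0.4, 0.1, -1.1]
width: 0.0412
grip_force: 20.0
time: 22.27
ee_pos: [0.654, -0.2652, 0.0429]
eef_rot: [-0.001, 1.0, 0.0, 0.0]
ft_force: [0.2, 1.4, -1.2]
width: 0.0412
grip_force: 20.0
```

```bash
python3 -m crank '{"steps":[[[0,0,-0.05],[0,0,0]],[[0,0,-0.05],[0,0,0]],[[0,0,0],[0,0,0]],[[0,0,0],[0,0,0]]]}'
```

```text
time: 22.6
ee_pos: [0.6539, -0.2652, 0.0402]
eef_rot: [-0.001, 1.0, 0.0, -0.0]
ft_force: [0.4, 0.7, -1.7]
width: 0.0417
grip_force: 20.0
```

```bash
python3 -m crank '{"steps":[[[0,0,-0.04],[0,0,0]],[[0,0,0],[0,0,0]],[[0,0,0],[0,0,0]]]}'
```

```text
time: 22.85
ee_pos: [0.6541, -0.2653, 0.0397]
eef_rot: [-0.001, 1.0, -0.0, 0.0]
ft_force: [-1.0, -0.7, 2.3]
width: 0.0413
grip_force: 20.0
```

```bash
python3 -m crank '{"steps":[[[0,0,-0.03],[0,0,0]],[[0,0,0],[0,0,0]]]}'
python3 -m crank '{"steps":[[[0,0,0],[0,0,0]],[[0,0,0],[0,0,0]],[[0,0,0],[0,0,0]],[[0,0,0],[0,0,0]],[[0,0,0.3],[0,0,0]],[[0,0,0.8],[0,0,0]],[[0,0,1],[0,0,0]],[[0,0,1],[0,0,0]],[[0,0,1],[0,0,0]],[[0,0,0.6],[0,0,0]]]}' 60
python3 -m crank '{"steps":[[[-0.5,1,0],[0,0,-0.5]],[[-0.5,1,0],[0,0,-0.5]],[[-0.5,1,0],[0,0,-0.5]],[[-0.5,1,0],[0,0,-0.5]],[[-0.5,1,0],[0,0,-0.5]],[[-0.5,1,0],[0,0,-0.5]],[[-0.5,1,0],[0,0,-0.5]],[[-0.5,1,0],[0,0,-0.5]],[[-0.5,1,0],[0,0,-0.4]],[[-0.5,1,0],[0,0,-0.3]]]}' 40
python3 -m crank '{"steps":[[[-0.5,1,0],[0,0,0]],[[-0.5,1,0],[0,0,0]],[[-0.6,1,0],[0,0,0]],[[-0.6,1,0],[0,0,0]],[[-0.5,0.3,0],[0,0,0]],[[0,0,0],[0,0,0]],[[0,0,0],[0,0,0]]]}'
python3 w.py w7;python3 - <<'E'
from h import *
c=cam('top'); w=np.load('w7.npy',allow_pickle=True).item()
cv2.imwrite('pics/s7.png',np.vstack([cv2.resize(c['pixels'][100:260,210:530],(640,320)),cv2.resize(w['pixels'][40:300],(640,260))]))
E
```

```text
time: 23.02
ee_pos: [0.6542, -0.2653, 0.0397]
eef_rot: [-0.001, 1.0, 0.0, 0.0]
ft_force: [-3.4, 1.8, 8.7]
width: 0.0415
grip_force: 20.0
time: 23.85
ee_pos: [0.6546, -0.2658, 0.1598]
eef_rot: [-0.001, 1.0, -0.001, 0.002]
ft_force: [0.2, 0.1, 0.5]
width: 0.0597
grip_force: 0.0
time: 24.68
ee_pos: [0.5283, -0.0142, 0.1566]
eef_rot: [0.204, 0.979, 0.0, 0.0]
ft_force: [0.2, 0.4, 0.4]
width: 0.04
grip_force: 0.0
time: 25.27
ee_pos: [0.4614, 0.0926, 0.1566]
eef_rot: [0.202, 0.979, 0.001, 0.0]
ft_force: [0.1, -0.1, 1.2]
width: 0.0401
grip_force: 0.0
```

View pics/s7.png

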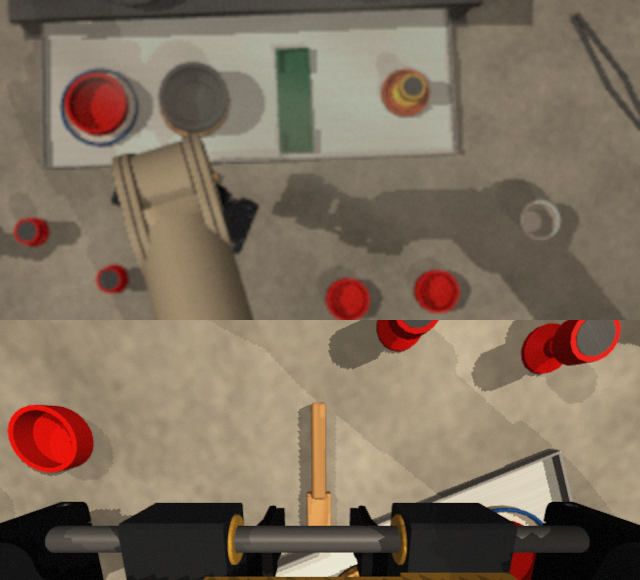

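The incense holder stands in the saucer (top crop (405,92)). The scraper lies straight between the fingers at wrist u≈319. I check its length position.

Run:
```python
from h import *
c=np.load('w7.npy',allow_pickle=True).item()
a=plane(c,319.5,122,.018); b=plane(c,318.5,212,.013); print('end',a,'bladestart',b)
d=b-a; d[2]=0; d/=np.linalg.norm(d); print('ang',np.degrees(np.arctan2(d[1],d[0])),'len',np.linalg.norm((b-a)[:2]),'origin from end',a+d*.075,'from blade',b-d*.025)
# rest yaw from scene: corners on plane
S=np.load('scene0.npy',allow_pickle=True).item()
from m2 import *
q=blob(S,masks(S)['rest'],seeds['rest'][1],52); 
for z in(.009,.019): print(cv2.minAreaRect(np.array([plane(S,u,v,z)[:2]*1000 for u,v in q],np.float32)))
H=cv2.cvtColor(T['pixels'],cv2.COLOR_BGR2HSV); h,s,v=[x.astype(int) for x in cv2.split(H)]
m=(h>55)&(h<100)&(s>50); q=blob(T,m,seeds['rest'][0],40)
for z in(.009,.019): print('top',cv2.minAreaRect(np.array([plane(T,u,v,z)[:2]*1000 for u,v in q],np.float32)))
```

```text
end [0.39263705 0.12641354 0.018     ] bladestart [0.4822436 0.0868441 0.013    ]
ang -23.82581518392757 len 0.09795444178231752 origin from end [0.46124539 0.09611672 0.018     ] from blade [0.45937415 0.09694304 0.013     ]
top
bowl seed [ 0.46  -0.094  0.011] depth-less ray@0 [ 0.461 -0.095  0.   ]
pan seed [ 0.446 -0.26   0.006] depth-less ray@0 [ 0.446 -0.261  0.   ]
inc seed [0.444 0.248 0.053] depth-less ray@0 [0.446 0.257 0.   ]
scr seed [0.464 0.085 0.02 ] depth-less ray@0 [0.465 0.086 0.   ]
straw seed [0.647 0.085 0.006] depth-less ray@0 [0.648 0.085 0.   ]
plate seed [0.644 0.246 0.011] depth-less ray@0 [0.646 0.248 0.   ]
rest seed [ 0.645 -0.08   0.012] depth-less ray@0 [ 0.647 -0.081  0.   ]
sauc seed [ 0.654 -0.268  0.01 ] depth-less ray@0 [ 0.655 -0.27   0.   ]
p2 seed [ 0.313 -0.162  0.008] depth-less ray@0 [ 0.313 -0.163  0.   ]
p3 seed [ 0.322 -0.306  0.001] depth-less ray@0 [ 0.322 -0.306  0.   ]
i2 seed [0.433 0.347 0.059] depth-less ray@0 [0.435 0.362 0.   ]
i3 seed [0.353 0.224 0.052] depth-less ray@0 [0.352 0.232 0.   ]
pot seed [0.424 0.526 0.113] depth-less
[... 920 characters left out ...]
34 0.231 0.   ]
pot seed [0.455 0.522 0.096] depth-less ray@0 [ 0.383  0.568 -0.   ]
cup seed [ 0.422 -0.48   0.015] depth-less ray@0 [ 0.411 -0.49  -0.   ]
table -0.0005 [-0.0052  0.004 ]
traybox 0.0058 [-0.0022  0.0188]
table 0.0007 [-0.0019  0.004 ]
traybox 0.0071 [0.0003 0.0205]
((639.9347534179688, -81.65707397460938), (172.68540954589844, 54.66529846191406), 0.8207855224609375)
((644.6917724609375, -79.60111999511719), (170.85047912597656, 54.084442138671875), 0.8207864761352539)
top ((691.452880859375, -78.01948547363281), (53.84697341918945, 85.20775604248047), 88.34766387939453)
top ((689.2672119140625, -77.36720275878906), (53.458831787109375, 84.59351348876953), 88.34767150878906)
```

```bash
sed -i "s/^from m import seeds/import io,contextlib\nwith contextlib.redirect_stdout(io.StringIO()):\n    from m import seeds/" m2.py
python3 -m crank '{"steps":[[[0,0.05,-0.8],[0,0,0]],[[0,0,-1],[0,0,0]],[[0,0,-1],[0,0,0]],[[0,0,-1],[0,0,0]],[[0,0,-0.9],[0,0,0]],[[0,0,-0.7],[0,0,0]],[[0,0,-0.4],[0,0,0]],[[0,0,-0.2],[0,0,0]],[[0,0,0],[0,0,0]]]}'
python3 -m crank '{"steps":[[[0,0,0],[0,0,0]],[[0,0,0],[0,0,0]],[[0,0,0],[0,0,0]],[[0,0,0],[0,0,0]],[[0,0,0],[0,0,0]],[[0,0,0],[0,0,0]],[[0,0,0],[0,0,0]]]}' 2 15
```

```text
time: 26.12
ee_pos: [0.4615, 0.0928, 0.0056]
eef_rot: [0.203, 0.979, -0.001, -0.0]
ft_force: [-0.3, 0.2, -0.3]
width: 0.0402
grip_force: 0.0
time: 26.7
ee_pos: [0.4618, 0.0938, 0.0066]
eef_rot: [0.202, 0.979, 0.0, 0.0]
ft_force: [-1.6, 0.0, 5.9]
width: 0.0157
grip_force: 15.0
```

```bash
python3 -m crank '{"steps":[[[0,0,0.3],[0,0,0]],[[0,0,0.8],[0,0,0]],[[0,0,1],[0,0,0]],[[0,0,1],[0,0,0]],[[0,-0.3,0.9],[0,0,0]],[[0,-0.8,0.5],[0,0,0.3]],[[0.4,-1,0],[0,0,0.5]],[[0.6,-1,0],[0,0,0.5]],[[0.7,-1,0],[0,0,0.5]],[[0.8,-1,0],[0,0,0.5]]]}'
python3 -m crank '{"steps":[[[0.8,-0.8,0],[0,0,0.5]],[[0.8,-0.5,0],[0,0,0.5]],[[0.8,-0.3,0],[0,0,0.5]],[[0.8,-0.3,0],[0,0,0.5]],[[0.7,0,0],[0,0,0.4]],[[0.5,0,0],[0,0,0]],[[0.3,0,0],[0,0,0]],[[0,0,0],[0,0,0]],[[0,0,0],[0,0,0]],[[0,0,0],[0,0,0]]]}'
python3 w.py w8
```

```text
time: 27.53
ee_pos: [0.5242, -0.0349, 0.1193]
eef_rot: [0.102, 0.995, 0.001, 0.0]
ft_force: [0.5, 0.6, -0.9]
width: 0.0159
grip_force: 15.0
time: 28.37
ee_pos: [0.6407, -0.0815, 0.1187]
eef_rot: [-0.001, 1.0, 0.0, -0.0]
ft_force: [-0.2, -1.0, -0.6]
width: 0.0167
grip_force: 15.0
```

View pics/w8.png

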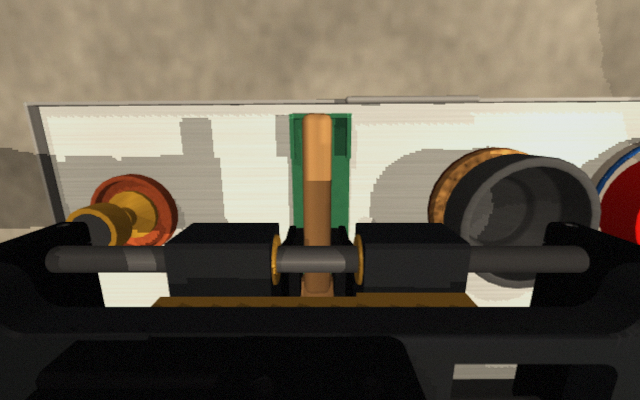

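The scraper is held over the rest; its near end is at row 114, u 291–351. I measure the rest's ends and yaw from this view and the top view.

Run:
```python
from h import *
c=np.load('w8.npy',allow_pickle=True).item(); p=c['pixels'].astype(int)
g=(p[...,1]>p[...,2]*1.3)&(p[...,1]>p[...,0]*1.1)&(p[...,1]>25)
g[:, :270]=0; g[:,370:]=0; g[225:]=0
for v in range(112,222,12):
    u=np.flatnonzero(g[v]); 
    if len(u): print(v,u[0],u[-1],plane(c,u[0],v,.012)[:2].round(4),plane(c,u[-1],v,.012)[:2].round(4))
q=np.argwhere(g); v0=q[:,0].min(); print('near end row',v0,plane(c,320,v0,.019)[:2].round(4))
for z,e in((.018+.1187-.0066,0),): print('scraper end x', plane(c,317,115,z)[:2].round(4),'z',z)
T=np.load('top0.npy',allow_pickle=True).item(); p=T['pixels'].astype(int)
g=((p[...,1]>p[...,2]*1.3)&(p[...,1]>p[...,0]*1.05)); g[:115]=0;g[185:]=0;g[:,:335]=0;g[:,380:]=0
cs,_=cv2.findContours(g.astype(np.uint8),0,1); k=max(cs,key=cv2.contourArea)[:,0].astype(float)
for z in(.012,.019):print('top',cv2.minAreaRect(np.array([plane(T,u,v,z)[:2]*1000 for u,v in k],np.float32)))
```

```text
124 290 350 [ 0.5673 -0.1053] [ 0.5672 -0.0499]
136 290 350 [ 0.5781 -0.1055] [ 0.578  -0.0496]
148 290 350 [ 0.5891 -0.1058] [ 0.589  -0.0493]
160 292 348 [ 0.6003 -0.1041] [ 0.6002 -0.0508]
172 292 348 [ 0.6117 -0.1044] [ 0.6117 -0.0505]
184 293 348 [ 0.6234 -0.1036] [ 0.6234 -0.0502]
196 293 348 [ 0.6354 -0.1039] [ 0.6354 -0.0498]
208 293 347 [ 0.6476 -0.1041] [ 0.6476 -0.0505]
220 294 347 [ 0.6601 -0.1033] [ 0.6601 -0.0501]
near end row 114 [ 0.5588 -0.0777]
scraper end x [ 0.5657 -0.0806] z 0.1301
top ((695.9850463867188, -76.2240982055664), (50.40953826904297, 74.8752670288086), 88.19874572753906)
top ((694.4288940429688, -75.77559661865234), (50.154632568359375, 74.4966812133789), 88.19880676269531)
```

```bash
python3 -m crank '{"steps":[[[0.24,0.12,-0.4],[0,0,0]],[[0,0,-0.7],[0,0,0]],[[0,0,-0.9],[0,0,0]],[[0,0,-0.8],[0,0,0]],[[0,0,-0.5],[0,0,0]],[[0,0,-0.3],[0,0,0]],[[0,0,-0.2],[0,0,0]],[[0,0,-0.1],[0,0,0]],[[0,0,0],[0,0,0]]]}'
python3 -m crank '{"steps":[[[0,0,-0.05],[0,0,0]],[[0,0,-0.05],[0,0,0]],[[0,0,0],[0,0,0]],[[0,0,0],[0,0,0]]]}'
```

```text
time: 29.17
ee_pos: [0.6477, -0.0785, 0.0213]
eef_rot: [-0.001, 1.0, 0.0, 0.0]
ft_force: [-0.6, 0.2, -0.6]
width: 0.0157
grip_force: 15.0
time: 29.5
ee_pos: [0.6476, -0.0785, 0.0189]
eef_rot: [-0.001, 1.0, 0.0, 0.0]
ft_force: [-0.1, 0.0, -0.7]
width: 0.0161
grip_force: 15.0
```

```bash
python3 -m crank '{"steps":[[[0,0,-0.05],[0,0,0]],[[0,0,-0.05],[0,0,0]],[[0,0,0],[0,0,0]],[[0,0,0],[0,0,0]]]}'
```

```text
time: 29.83
ee_pos: [0.6473, -0.0784, 0.0159]
eef_rot: [-0.001, 1.0, 0.0, -0.0]
ft_force: [0.4, -0.4, -0.8]
width: 0.0156
grip_force: 15.0
```

```bash
python3 -m crank '{"steps":[[[0,0,-0.04],[0,0,0]],[[0,0,0],[0,0,0]],[[0,0,0],[0,0,0]]]}'
```

```text
time: 30.08
ee_pos: [0.6475, -0.0785, 0.0157]
eef_rot: [-0.001, 1.0, 0.0, 0.0]
ft_force: [-3.3, 0.2, 5.8]
width: 0.0158
grip_force: 15.0
```

Contact. I release, lift, back off and check.

```bash
python3 -m crank '{"steps":[[[0,0,0],[0,0,0]],[[0,0,0],[0,0,0]],[[0,0,0],[0,0,0]],[[0,0,0],[0,0,0]],[[0,0,0.3],[0,0,0]],[[0,0,0.8],[0,0,0]],[[0,0,1],[0,0,0]],[[0,0,1],[0,0,0]],[[0,0,1],[0,0,0]],[[0,0,1],[0,0,0]]]}' 32
python3 -m crank '{"steps":[[[-1,0,0.5],[0,0,0]],[[-1,0,0.5],[0,0,0]],[[-1,0,0.5],[0,0,0]],[[-1,0,0],[0,0,0]],[[-1,0,0],[0,0,0]],[[-1,0,0],[0,0,0]],[[-1,0,0],[0,0,0]],[[0,0,0],[0,0,0]],[[0,0,0],[0,0,0]],[[0,0,0],[0,0,0]]]}'
python3 - <<'E'
from h import *
c=cam('top'); s=cam('scene')
cv2.imwrite('pics/end.png',np.vstack([cv2.resize(c['pixels'][110:230,210:510],(750,300),interpolation=2),cv2.resize(s['pixels'][170:290,130:430],(750,300),interpolation=2)]))
W=cloud(c)
for n,(u,v) in dict(bowlfloor=(307,149),panfloor=(259,152),cup=(415,143)).items(): print(n,W[v-2:v+3,u-2:u+3,2].mean().round(4))
w=cloud(s); b=w[170:290,130:430].reshape(-1,3)
for n,x,y,R in(('bowl',.647,.089,.06),('pan',.643,.248,.053),('inc',.654,-.265,.025)):
  for WW in(W.reshape(-1,3),b):
    k=np.hypot(WW[:,0]-x,WW[:,1]-y)<R; print(n,'top z',np.nanpercentile(WW[k][:,2],[90,97]).round(4))
for WW in (W.reshape(-1,3),b):
  for lo,hi in((.575,.615),(.64,.67),(.68,.715)):
    k=(abs(WW[:,1]+.0785)<.006)&(WW[:,0]>lo)&(WW[:,0]<hi); print('scr',lo,np.nanmedian(WW[k][:,2]).round(4))
E
```

```text
time: 30.92
ee_pos: [0.6473, -0.0786, 0.1444]
eef_rot: [-0.001, 1.0, -0.0, 0.0]
ft_force: [-0.0, 0.3, -0.5]
width: 0.0321
grip_force: 0.0
time: 31.75
ee_pos: [0.473, -0.0783, 0.1807]
eef_rot: [-0.001, 1.0, 0.0, 0.001]
ft_force: [-0.2, -0.0, 0.2]
width: 0.0322
grip_force: 0.0
bowlfloor 0.0181
panfloor 0.013
cup nan
bowl top z [0.0674 0.0706]
bowl top z [0.0682 0.0698]
pan top z [0.0454 0.0479]
pan top z [0.0456 0.0472]
inc top z [0.0684 0.0703]
inc top z [0.0683 0.0697]
scr 0.575 0.0291
scr 0.64 0.0253
scr 0.68 0.0198
scr 0.575 0.0263
scr 0.64 0.0271
scr 0.68 0.0221
```

View pics/end.png

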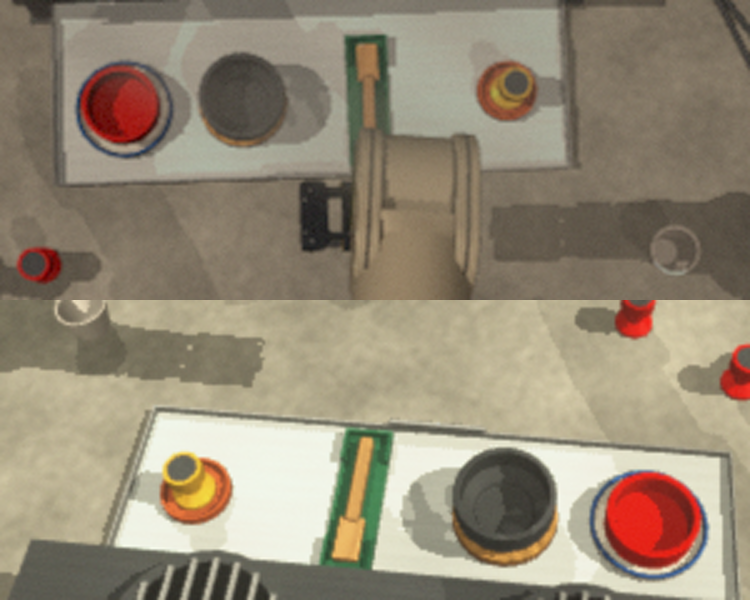

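The final view shows the four things seated in their holders: scene crop bowl (505,495), pan (650,515), incense holder (190,485), scraper (355,500). The heights match flat seating, so I hand in.

```bash
python3 -c "
from bench import ticket; print(ticket.close_job())"
```

```text
the job is handed in; nothing more can be done
None
```

The job is handed in at about 32 s: bowl, ash pan, incense holder and scraper were set down in that order and let go, each seated in its own holder by the last camera check, with the pot and cup never touched; no verdict came back.

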